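Log the clamped blank with the code scanner

TASK

Log the wooden blank that is clamped in the carving cradle: press the round key on the job terminal, then pick up the code scanner, aim its window squarely at the middle of that blank's bar label from about 100 mm away and hold it steady there for a full second. Then set the scanner down gently in its rest, upright with its head between the two cheeks, let go, and press the long bar key to save. Do not press the square key, do not touch the clamped blank, and leave everything else on the bench where it is.

Things in the scene. Friction and masses are not known exactly. Their poses are not given: they have to be found in the camera images.
- scanner: Hand-held code scanner lying upright and loose on the bench, 182 mm long, 0.25 kg. Handle: black bar 140 x 42 x 36 mm high, from x = -90 to +50 mm. At its +x end a 58 mm wide grey head, from x = +32 to +92 mm, z = 20 to 80 mm, with a window. Origin on its flat underside, on the centre line; x towards the head, z up. Grip it across the 42 mm handle, at about x = -25 mm, z = 24 mm.
- window (a point): Centre of the scanner's window (46 x 34 mm), at x = 75.5, y = 0, z = 36.5 mm in the scanner's frame. The x axis of this point is the line of sight: it looks ahead and 45 degrees down when the scanner is level. y is level, along the scanner's y. Reads well 60 to 150 mm from a label.
- label (a point): Centre of the paper bar label (60 mm along y, 44 mm along x) on the dark wooden blank that is clamped in the cradle. z points straight out of the label, towards the robot and about 35 to 55 degrees above level; y is level, along the blank. About 190 mm above the bench. The spare blanks carry look-alike labels that are not to be scanned.
- blank: The clamped dark wood blank, 280 mm long (y), 70 mm wide (x), 50 mm thick (z, out of the label). Origin at its centre, 170 mm above the bench. It can turn stiffly about its y axis in the cradle: do not touch it.
- cradle: Light wood carving cradle fixed to the bench: base 100 mm (x) x 420 mm (y) x 22 mm high, two uprights 60 x 34 mm at y = +-190 mm, reaching z = 222 mm. Origin under the centre of the base.
- terminal: Grey job terminal fixed to the bench, 150 mm (x) x 200 mm (y) x 50 mm high, dark screen on the +x part of its top, three white keys in a row along y on the -x part (all at x = -34 mm). Origin under its centre.
- key_round (a joint): Travel of the round key (36 mm diameter, at y = -62 mm of the terminal): 0 up, 0.006 m fully down; springs back. 1.5 N starts it, 4.5 N takes it fully down.
- key_round_top (a point): Centre of the round key's top, 62 mm above the bench when up, 12 mm above the terminal's top.
- key_square (a joint): Travel of the square key (32 x 32 mm, in the middle, at y = 0 of the terminal), same spring as the others. Never to be pressed.
- key_bar (a joint): Travel of the long bar key (66 mm along x, 26 mm along y, at y = +62 mm of the terminal), same spring and travel as the round key.
- key_bar_top (a point): Centre of the bar key's top, 62 mm above the bench when up.
- rest: Grey scanner rest fixed to the bench: plinth 220 x 100 mm, 12 mm high; two cheeks at its +x end (x = 40 to 90 mm, inner faces at y = +-39 mm, tops 56 mm above the bench) and a low stop at its -x end (inner face x = -105 mm, top 32 mm above the bench). Origin under it, on the bench. The sides are open to the fingers along the handle.
- dock (a point): Point on the rest's plinth, 12 mm above the rest's origin, same axes: the scanner's origin belongs here with its x along this x. The head then lies between the cheeks with 10 mm free at either side and the handle ends 15 mm before the stop.
- spare_left: Bystander: loose spare blank on the left, 260 x 70 x 50 mm, with a look-alike label on top; origin under its centre.
- spare_right: Bystander: the same on the right.
- sanding_block: Bystander: cork sanding block 35 x 75 x 28 mm before the cradle; origin under its centre.
- chisel: Bystander: wood-handled hand tool 200 mm long lying on the bench near the robot, under 40 mm high.
- brush: Bystander: brush 180 mm long lying on the bench near the robot, under 40 mm high.
- glue: Bystander: glue bottle 64 mm wide, 170 mm high, on the left; origin under its centre.
- mug: Bystander: mug 80 mm wide, 95 mm high, on the right; origin under its centre.
- mallet: Bystander: carving mallet standing on its head, 90 mm wide, 235 mm high, on the left; origin under its centre.

How it is judged:
By the outcome, as a careful person would: the job done as asked, in the order asked, and still so for the second after the job is handed in, with the robot touching nothing.
It also fails if it takes over 61 s, if anything falls off the work surface, if the arm or the gripper's body presses on something with over 40 N, if the wrist force passes 120 N, or if a joint passes its speed limit or range.

ROBOT

A 6-joint arm with a two-finger parallel gripper is mounted at the origin on the work surface. World frame = base frame: x ahead of the robot, y to its left, z up, the work surface at z = 0. Lengths are in m, angles in rad, forces in N, time in s.
With the tool pointing down it reaches from about 0.3 to 0.875 m from the base axis. Payload 6.4 kg.
Tool frame: the origin (TCP) lies between the finger pads; the fingertips stand 17 mm ahead of it and the grasp point (between the pads) lies 2 mm behind it (bot.tip_reach is the distance from the TCP to the fingertips, in m); z points along the fingers, y is the line along which they close (so a half turn about z gives the same grasp; the last joint's range is limited). The gripper opens to 85 mm and grips with 20 to 120 N. Pads are 22 mm wide; open, the fingers measure 114 mm over their backs; the gripper's body (76 mm by 85 mm) begins 54 mm behind the grasp point. The pads swing forward as they close: fully open they stand 13 mm farther back than shut.
Start: joints at [0.984, 0.181, 1.607, -0, 1.354, -0.206], TCP at [0.214, 0.534, 0.248] pointing down, gripper open.
Joint ranges: [-2.99, 2.99], [-0.89, 2.07], [0.3, 2.58], [-1.14, 4.28], [0, 2.63], [-3.12, 3.12]. Speed limits (rad/s): [2.57, 2.57, 3.01, 3.14, 3.14, 3.14].

INTERFACE

Orientations are given as a 3x3 rotation matrix whose columns are the frame's x, y, z axes.
In Python, from rig import bot gives the robot as it stands. The module is installed in compiled form; this text tells all that it offers.
- The arm moves only by the shell command python3 -m handwheel 'ROWS' [FORCE]. ROWS is JSON, a list that holds one entry, the list of rows, each a list of 5 numbers: the closure in counts, from 0 (fully open) to 255 (shut), then the shift along the world's x, y, z in mm, then the turn about the world's z in rad. In form: [[[grip, dx, dy, dz, turn], ...]]. A call has 1 to 20 rows; each row is the pose to reach, as a shift and turn from the pose commanded when the call began; what a row does not reach only later rows make up. A row lasts 1/10 s, in which the tool goes at most 50 mm and 8.59 degrees, less where a joint would pass 70% of its speed; a pose out of reach is approached as far as the arm can. A call with a gripper value outside its range is refused whole. The fingers move at their own pace and stop on an object; FORCE is the grip in N (left out, the last holds). Time passes only in rows, so rows that repeat a pose let the fingers close. It gives the time, the measured TCP pose, the force, the opening and the grip force at its end, in the units of the state.
- bot.get_obs(): the state, without advancing time (a new reading comes with each control period).
- bot.read_camera(name): name is "scene" or "side" or "wrist"; returns a dict with "pixels" (420x560x3 uint8, blue, green, red), "z_map" (420x560 float32, m along the optical axis (not along the pixel's ray), 0 where there is no reading), "intrinsics" (3x3 intrinsics, pixels), "k1" (the pictures are not rectified: a ray, as slopes to the right and down, at radius r is drawn at 1 + k1 r^2 times it, then the intrinsics apply), "origin" and "rotation" of the camera in the world; the wrist camera has in their place "T_tool_cam" (4x4, takes a point from camera to tool coordinates, whose origin is the TCP and whose axes are the flange's). Camera axes: x right, y down, z forward; pixel columns grow to the right and rows downward; lengths in m; the calibration is good to about 2 mm. A picture is of the moment at which its call begins: read the wrist's pose just before it.
- bot.job_done(): hands the job in; it is judged then, once.
The state is a dict: "time_s": time; "joints": joint angles; "qd": joint speeds; "joint_torque": joint torques, N m; "tool_pos": TCP position; "ee_rot": TCP orientation; "force": force on the tool from outside, world axes, zero at the start; "torque": the same for the moment, N m; "gripper_width": finger opening in m; "grip_force": force on a finger pad.
Only numpy, scipy, OpenCV 4.12 (cv2) and the standard library are available. Lean on these libraries where they do the work, as an engineer would, in place of code of your own. Each camera call takes 0.05 s, during which the arm holds its last target. There are 200 camera calls.

## Working session

There is one attempt and no reset: what is moved stays moved. The work goes in short steps, Python scripts to look and compute and a shell command to move; the robot and the scene stay as the last step left them, time stands still between calls to the robot, and variables do not carry over. Pictures are saved under pics/ and viewed, at most 10 in all, crops included, and the job is handed in when it is done.

```bash
mkdir -p pics; cat > h.py <<'E'
import numpy as np, cv2
from rig import bot
def cam(n):
    o=bot.get_obs(); c=bot.read_camera(n)
    if n=="wrist":
        T=np.eye(4);T[:3,:3]=o["ee_rot"];T[:3,3]=o["tool_pos"];T=T@np.array(c["T_tool_cam"])
        c["rotation"]=T[:3,:3];c["origin"]=T[:3,3]
    return c
def pts(c):
    "world point per pixel from depth"
    h,w=c["z_map"].shape;v,u=np.mgrid[:h,:w]
    return unproj(c,u.ravel(),v.ravel(),c["z_map"].ravel()).reshape(h,w,3)
def rays(c,u,v):
    K=np.array(c["intrinsics"]);d=np.array([c["k1"],0,0,0,0],float)
    p=cv2.undistortPoints(np.stack([u,v],-1).reshape(-1,1,2).astype(float),K,d).reshape(-1,2)
    return np.c_[p,np.ones(len(p))]
def unproj(c,u,v,z):
    return (rays(c,u,v)*np.asarray(z)[:,None])@np.array(c["rotation"]).T+np.array(c["origin"])
def plane(c,u,v,h):
    r=rays(c,np.atleast_1d(u),np.atleast_1d(v))@np.array(c["rotation"]).T;o=np.array(c["origin"])
    return o+r*((h-o[2])/r[:,2])[:,None]
E
python3 - <<'E'
from h import *
import pickle
for n in ("scene","side","wrist"):
    c=cam(n);cv2.imwrite(f"pics/{n}0.png",c["pixels"]);pickle.dump(c,open(n+".pkl","wb"))
    print(n,np.round(c["origin"],3),np.round(c["rotation"],3).tolist(),c["k1"])
a=[cv2.imread(f"pics/{n}0.png") for n in("scene","side")]
E
```

```text
scene [1.276 0.313 1.246] [[-0.381, 0.751, -0.539], [0.925, 0.31, -0.222], [0.0, -0.583, -0.813]] -0.11054571009140012
side [ 0.237 -0.992  0.777] [[0.963, -0.12, 0.24], [-0.268, -0.504, 0.821], [0.023, -0.856, -0.517]] 0.012971509607338
wrist [0.135 0.566 0.373] [[0.372, 0.877, 0.305], [0.928, -0.351, -0.124], [-0.001, 0.329, -0.944]] -0.04317555233684368
```

View pics/scene0.png

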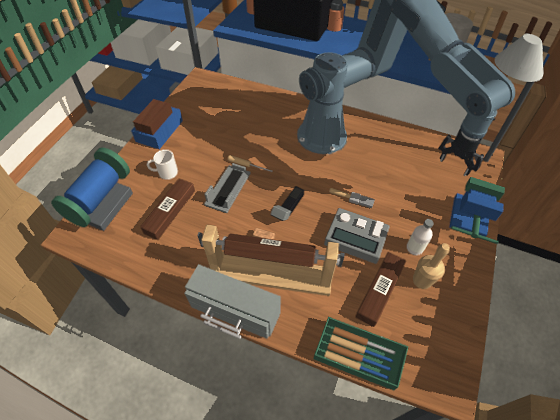

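View pics/side0.png

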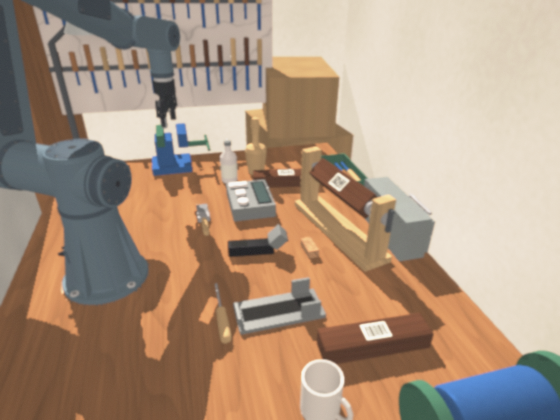

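The scene view shows the terminal at (357,232) with its keys at (345,217), (362,223) and (376,228). The scanner is at (288,203), the rest at (228,187), and the clamped label at (270,241). In the side view the label is at (339,182), the scanner at (257,243) and the rest at (280,305).

```bash
python3 - <<'E'
from h import *
import pickle
S=pickle.load(open("scene.pkl","rb"));D=pickle.load(open("side.pkl","rb"))
def rep(c,name,box,zlo,zhi,f=None):
    P=pts(c);u0,u1,v0,v1=box;img=c["pixels"].astype(int)
    m=np.zeros(P.shape[:2],bool);m[v0:v1,u0:u1]=1
    m&=(P[...,2]>zlo)&(P[...,2]<zhi)&(c["z_map"]>0)
    if f is not None:m&=f(img)
    n,l,st,ce=cv2.connectedComponentsWithStats(m.astype(np.uint8))
    for i in range(1,n):
        if st[i,4]<25: continue
        q=P[l==i]; r=cv2.minAreaRect((q[:,:2]*1000).astype(np.float32))
        b=cv2.boxPoints(r)
        print(name,st[i,4],"ctr",np.round(ce[i]),"mean",np.round(q.mean(0),3),"rect",np.round(r[0]),np.round(r[1]),round(r[2],1))
white=lambda i:i.min(2)>150
for n,c,bx in(("S",S,(325,395,200,262)),("D",D,(222,280,170,225))):
    rep(c,n+" term",bx,.035,.075); rep(c,n+" keys",bx,.052,.075,white)
for n,c,bx in(("S",S,(265,312,180,225)),("D",D,(220,295,220,262))):
    rep(c,n+" scan",bx,.01,.1); rep(c,n+" head",bx,.065,.1)
for n,c,bx in(("S",S,(200,252,155,215)),("D",D,(228,330,270,335))):
    rep(c,n+" rest",bx,.006,.08);rep(c,n+" cheeks",bx,.035,.08)
for n,c,bx in(("S",S,(255,290,232,252)),("D",D,(325,355,170,195))):
    P=pts(c);u0,u1,v0,v1=bx;q=P[v0:v1,u0:u1];m=(q[...,2]>.15)&(c["pixels"][v0:v1,u0:u1].min(2)>110)
    q=q[m];mu=q.mean(0);_,s,V=np.linalg.svd(q-mu);print(n,"label",m.sum(),mu.round(3),V.round(3).tolist(),(s/np.sqrt(len(q))).round(4))
def cr(c,b,k):
    u0,u1,v0,v1=b;return cv2.resize(c["pixels"][v0:v1,u0:u1],k,interpolation=cv2.INTER_CUBIC)
cv2.imwrite("pics/c1.png",np.hstack([cr(S,(195,335,160,260),(400,286)),cr(D,(220,360,165,265),(400,286))]))
E
```

```text
S term 2026 ctr [358. 233.] mean [0.474 0.291 0.051] rect [467. 289.] [203. 155.] 89.6
S term 86 ctr [389. 258.] mean [0.528 0.42  0.048] rect [529. 423.] [35. 44.] 81.5
S keys 65 ctr [345. 217.] mean [0.43  0.229 0.061] rect [431. 228.] [36. 34.] 16.4
S keys 62 ctr [361. 222.] mean [0.432 0.29  0.061] rect [431. 291.] [30. 31.] 0.3
S keys 106 ctr [378. 228.] mean [0.433 0.353 0.06 ] rect [433. 353.] [25. 66.] 87.0
D term 78 ctr [229. 172.] mean [0.415 0.475 0.047] rect [419. 478.] [58. 26.] 4.3
D term 1538 ctr [252. 192.] mean [0.475 0.294 0.05 ] rect [478. 324.] [313. 198.] 74.7
D keys 97 ctr [237. 184.] mean [0.428 0.346 0.059] rect [428. 350.] [65. 33.] 6.8
D keys 57 ctr [240. 192.] mean [0.427 0.284 0.059] rect [427. 289.] [39. 32.] 85.7
D keys 60 ctr [242. 201.] mean [0.425 0.224 0.059] rect [427. 233.] [53. 33.] 85.8
S scan 515 ctr [287. 204.] mean [0.447 0.011 0.046] rect [438.  13.] [ 58. 184.] 79.4
S head 103 ctr [279. 211.] mean [ 0.505 -0.     0.072] rect [503.  -1.] [57. 34.] 85.7
D scan 978 ctr [259. 243.] mean [ 0.435 -0.004  0.04 ] rect [431.   6.] [ 62. 181.] 80.9
D 
[... 364 characters left out ...]
817 ctr [279. 308.] mean [ 0.434 -0.258  0.018] rect [ 433. -253.] [220. 105.] 0.2
D rest 95 ctr [323. 331.] mean [ 0.505 -0.383  0.05 ] rect [ 505. -383.] [24. 28.] 75.4
D cheeks 153 ctr [300. 282.] mean [ 0.501 -0.212  0.048] rect [ 502. -210.] [50. 15.] 1.9
D cheeks 174 ctr [310. 306.] mean [ 0.502 -0.3    0.049] rect [ 503. -298.] [14. 49.] 86.5
D cheeks 95 ctr [323. 331.] mean [ 0.505 -0.383  0.05 ] rect [ 505. -383.] [24. 28.] 75.4
S label 78 [0.703 0.052 0.191] [[0.253, -0.967, 0.024], [-0.728, -0.206, -0.654], [0.638, 0.148, -0.756]] [0.0185 0.0147 0.0009]
D label 265 [0.696 0.042 0.194] [[-0.351, -0.821, 0.449], [-0.922, 0.219, -0.32], [0.165, -0.527, -0.834]] [0.1119 0.015  0.0134]
```

View pics/c1.png

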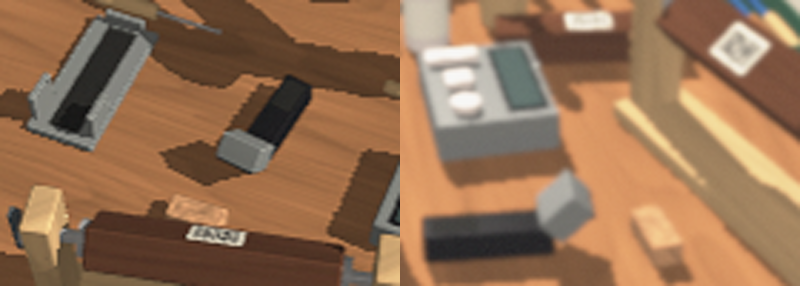

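Everything needed is visible. The scanner's yaw is about -10°, the rest is at about (0.418, -0.25) with yaw close to 0, and the label normal has a yaw of about 13° and an elevation of about 49°. I'll press the round key first.

```bash
python3 -m handwheel '[[[255,10,-15,0,0],[255,35,-50,0,0],[255,62,-88,-10,0],[255,90,-128,-20,0],[255,118,-167,-35,0],[255,146,-207,-50,0],[255,174,-247,-70,0],[255,198,-280,-90,0],[255,210,-298,-105,0],[255,215,-305,-115,0],[255,215,-305,-118,0],[255,215,-305,-118,0]]]' 60; python3 - <<'E'
from h import *
print(bot.get_obs()["ee_rot"])
c=cam("wrist");cv2.imwrite("pics/w1.png",c["pixels"])
E
```

```text
time_s: 1.35
tool_pos: [0.428, 0.2295, 0.13]
ee_rot: [[-0.929, 0.371, -0.001], [0.371, 0.929, 0.0], [0.001, -0.0, -1.0]]
force: [-0.4, 0.2, -0.7]
gripper_width: 0.0001
grip_force: 0.0
[[-9.28534897e-01  3.71243489e-01 -1.10285155e-03]
 [ 3.71243595e-01  9.28535503e-01  1.14327215e-04]
 [ 1.06648005e-03 -3.03269766e-04 -9.99999385e-01]]
```

View pics/w1.png

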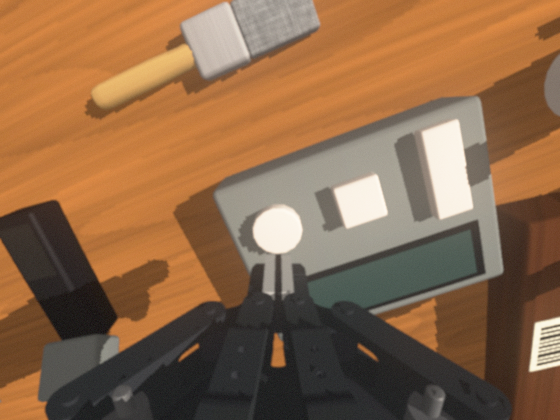

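The wrist view shows the round key at (277,230) just ahead of the closed fingertips at (278,285). The square key is at (360,200), the bar key at (445,168), and the scanner at the left. Now I'll measure the round key, press it, and measure the scanner too.

```bash
python3 - <<'E'
from h import *
c=cam("wrist")
print("keys",plane(c,[277,360,445],[230,200,168],.062).round(4).tolist())
h=plane(c,[0,52,84,68],[230,203,318,338],.036);print("handle",h.round(3).tolist())
P=pts(c);print("depth round",P[230,277].round(4))
E
```

```text
keys [[0.4279, 0.23, 0.062], [0.4283, 0.2918, 0.062], [0.428, 0.3522, 0.062]]
handle [[0.352, 0.008, 0.036], [0.35, 0.066, 0.036], [0.455, 0.025, 0.036], [0.47, -0.005, 0.036]]
depth round [0.4276 0.2301 0.0627]
```

```bash
python3 -m handwheel '[[[255,0,0,-15,0],[255,0,0,-30,0],[255,0,0,-40,0],[255,0,0,-46,0],[255,0,0,-50,0],[255,0,0,-52,0],[255,0,0,-54,0],[255,0,0,-55,0],[255,0,0,-56,0],[255,0,0,-56,0]]]'
```

```text
time_s: 2.45
tool_pos: [0.4288, 0.2291, 0.0745]
ee_rot: [[-0.928, 0.372, 0.0], [0.372, 0.928, 0.0], [-0.0, 0.001, -1.0]]
force: [-1.9, 1.3, 3.8]
gripper_width: 0.0002
grip_force: 1.7
```

```bash
python3 -m handwheel '[[[255,0,0,-1,0],[255,0,0,-2,0],[255,0,0,-2.5,0],[255,0,0,-2.5,0]]]'; python3 -m handwheel '[[[255,0,0,3,0],[255,0,0,10,0],[255,0,0,30,0],[0,0,0,60,0],[0,-2,-20,90,0],[0,-6,-55,110,0.05],[0,-12,-95,125,0.15],[0,-16,-135,130,0.21],[0,-18,-175,130,0.21],[0,-19,-205,130,0.21],[0,-20,-215,130,0.21],[0,-20,-215,130,0.21]]]'
python3 - <<'E'
from h import *
c=cam("wrist");cv2.imwrite("pics/w2.png",c["pixels"])
import pickle;pickle.dump(c,open("w2.pkl","wb"))
E
```

```text
time_s: 2.85
tool_pos: [0.4289, 0.2291, 0.0729]
ee_rot: [[-0.928, 0.372, 0.0], [0.372, 0.928, 0.0], [-0.0, 0.0, -1.0]]
force: [-6.0, 0.6, 14.3]
gripper_width: 0.0006
grip_force: 7.2
time_s: 4.05
tool_pos: [0.4087, 0.0127, 0.2019]
ee_rot: [[-0.985, 0.173, 0.0], [0.173, 0.985, -0.0], [-0.0, -0.0, -1.0]]
force: [0.8, -0.2, 0.2]
gripper_width: 0.0852
grip_force: 0.0
```

View pics/w2.png

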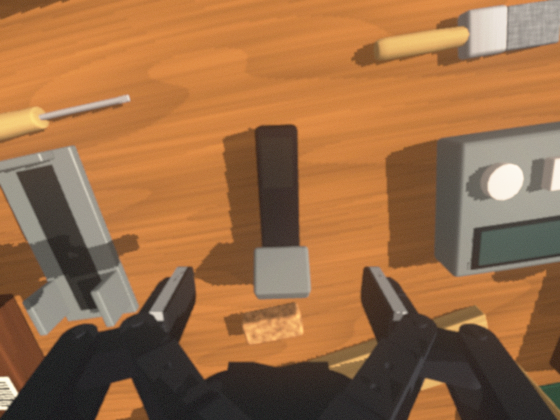

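The wrist view shows the scanner centred: its handle end is at (276,126) and its head at (282,271). The rest is at the left, around (70,240), with its axis tilted. I'll measure both from this frame.

```bash
python3 - <<'E'
from h import *
import pickle
c=pickle.load(open("w2.pkl","rb"));P=pts(c);g=c["pixels"].astype(int);v,u=np.mgrid[:420,:560]
def rect(n,m):
    q=P[m];q=q[(abs(q-np.median(q,0))<.15).all(1)];r=cv2.minAreaRect((q[:,:2]*1000).astype(np.float32));print(n,m.sum(),q.mean(0).round(4),np.round(cv2.boxPoints(r)).tolist(),np.round(r[1]))
    _,s,V=np.linalg.svd(q[:,:2]-q[:,:2].mean(0));print("  axis",np.degrees(np.arctan2(V[0,1],V[0,0])).round(2),s)
sb=(u>230)&(u<330)&(v>110)&(v<310)
rect("handle",sb&(P[...,2]>.03)&(P[...,2]<.042)&(g.max(2)<70))
rect("head",sb&(P[...,2]>.074)&(P[...,2]<.09))
rb=(u<150)&(v>130)&(v<345)
rect("plinth",rb&(P[...,2]>.008)&(P[...,2]<.018)&(g.max(2)>-1))
rect("cheekL",rb&(u<75)&(v>250)&(P[...,2]>.045)&(P[...,2]<.065))
rect("cheekR",rb&(u>75)&(v>250)&(P[...,2]>.045)&(P[...,2]<.065))
rect("stop",rb&(v<220)&(P[...,2]>.026)&(P[...,2]<.04))
# handle end corners by ray
print(plane(c,[256,297],[127,125],.036).round(4).tolist(), plane(c,[254,310],[248,247],.08).round(4).tolist())
E
```

```text
handle 2858 [0.4213 0.01   0.0359] [[341.0, 2.0], [466.0, -15.0], [471.0, 24.0], [347.0, 41.0]] [ 39. 126.]
  axis -3.39 [1.50691664 0.6015546 ]
head 597 [0.4969 0.0014 0.0767] [[486.0, -26.0], [501.0, -28.0], [509.0, 29.0], [494.0, 31.0]] [57. 15.]
  axis -97.45 [0.39022123 0.07638345]
plinth 11890 [ 0.4231 -0.2528  0.0121] [[300.0, -200.0], [302.0, -381.0], [568.0, -379.0], [566.0, -198.0]] [266. 181.]
  axis -14.68 [6.61566771 3.69726363]
cheekL 594 [ 0.5037 -0.2929  0.0524] [[475.0, -293.0], [540.0, -374.0], [574.0, -346.0], [510.0, -265.0]] [ 44. 104.]
  axis -13.35 [0.37549372 0.22130437]
cheekR 595 [ 0.5022 -0.2042  0.0529] [[479.0, -200.0], [479.0, -212.0], [529.0, -212.0], [529.0, -200.0]] [50. 12.]
  axis 1.29 [0.3574019  0.07613474]
stop 470 [ 0.3296 -0.244   0.0313] [[324.0, -220.0], [324.0, -273.0], [335.0, -273.0], [335.0, -220.0]] [10. 53.]
  axis -89.26 [0.32801137 0.06459729]
[[0.3411, 0.0039, 0.036], [0.3461, 0.0428, 0.036]] [[0.4456, -0.0159, 0.08], [0.4536, 0.0358, 0.08]]
```

```bash
python3 -m handwheel '[[[0,0,0,-20,0.01],[0,0,1,-60,0.036],[0,0,1,-100,0.036],[0,0,1,-130,0.036],[0,0,1,-155,0.036],[0,0,1,-170,0.036],[0,0,1,-178,0.036],[0,0,1,-178,0.036],[255,0,1,-178,0.036],[255,0,1,-178,0.036],[255,0,1,-178,0.036],[255,0,1,-178,0.036],[255,0,1,-178,0.036],[255,0,1,-178,0.036],[255,0,1,-178,0.036],[255,0,1,-178,0.036],[255,0,1,-178,0.036],[255,0,1,-178,0.036]]]' 60
```

```text
time_s: 5.9
tool_pos: [0.4097, 0.0145, 0.0249]
ee_rot: [[-0.991, 0.134, 0.002], [0.134, 0.991, -0.001], [-0.002, -0.0, -1.0]]
force: [-1.7, 0.1, 6.6]
gripper_width: 0.0411
grip_force: 61.5
```

Gripped at 41 mm, which matches the 42 mm handle. I'll lift it, and refine the label from the stored views plus a check of the held scanner.

```bash
python3 -m handwheel '[[[255,0,0,5,0],[255,0,0,20,0],[255,0,0,50,0],[255,0,0,90,0],[255,0,0,130,0],[255,0,0,160,0],[255,0,0,175,0],[255,0,0,180,0],[255,0,0,180,0],[255,0,0,180,0]]]'
cat > lab.py <<'E'
from h import *
def label(c,bx,n):
    u0,u1,v0,v1=bx;P=pts(c);g=c["pixels"].min(2)
    m=np.zeros(g.shape,np.uint8);m[v0:v1,u0:u1]=(g[v0:v1,u0:u1]>100)
    m&=((P[...,2]>.15)&(P[...,2]<.235)&(P[...,0]>.6)&(P[...,0]<.8)).astype(np.uint8)
    m=cv2.morphologyEx(m,cv2.MORPH_CLOSE,np.ones((5,5)))
    k,l,st,ce=cv2.connectedComponentsWithStats(m);i=1+st[1:,4].argmax()
    cs,_=cv2.findContours((l==i).astype(np.uint8),0,2);r=cv2.minAreaRect(cs[0])
    q=P[l==i];mu=np.median(q,0);q=q[np.linalg.norm(q-mu,axis=1)<.05];_,s,V=np.linalg.svd(q-q.mean(0));N=V[2]*np.sign(V[2,2])
    w=cs[0].reshape(-1,2)
    print(n,st[i],"ctr",ce[i].round(1),q.mean(0).round(4),"N",N.round(3),"yaw",np.degrees(np.arctan2(-N[1],-N[0])).round(1),"elev",np.degrees(np.arcsin(N[2])).round(1))
    return ce[i]
if __name__=="__main__":
    import pickle
    S=pickle.load(open("scene.pkl","rb"));D=pickle.load(open("side.pkl","rb"))
    a=label(S,(250,295,230,254),"S");b=label(D,(320,360,165,200),"D")
    ra=(rays(S,a[0],a[1])@np.array(S["rotation"]).T)[0];rb=(rays(D,b[0],b[1])@np.array(D["rotation"]).T)[0]
    A=np.c_[ra,-rb];t=np.linalg.lstsq(A,np.array(D["origin"])-np.array(S["origin"]),rcond=None)[0]
    p=np.array(S["origin"])+ra*t[0];q=np.array(D["origin"])+rb*t[1];print("tri",p.round(4),q.round(4))
    # blank's axis: dark-wood pixels, top face, from both views
    for n,c,bx in(("S",S,(222,316,230,275)),("D",D,(305,390,155,225))):
        P=pts(c);u0,u1,v0,v1=bx;g=c["pixels"][v0:v1,u0:u1].astype(int);q=P[v0:v1,u0:u1]
        m=(q[...,2]>.13)&(q[...,2]<.23)&(g.max(2)<120)&(q[...,0]>.6);q=q[m];q=q[np.linalg.norm(q-np.median(q,0),axis=1)<.16]
        _,s,V=np.linalg.svd(q-q.mean(0));print(n,"blank",len(q),q.mean(0).round(3),V[0].round(3),"yaw",np.degrees(np.arctan(-V[0,0]/V[0,1])).round(2))
E
python3 lab.py; python3 - <<'E'
from h import *
import pickle
c=cam("side");pickle.dump(c,open("side2.pkl","wb"));cv2.imwrite("pics/s2.png",cv2.resize(c["pixels"][120:330,200:480],(800,600),interpolation=cv2.INTER_CUBIC))
E
```

```text
time_s: 6.9
tool_pos: [0.4078, 0.015, 0.2026]
ee_rot: [[-0.991, 0.135, -0.002], [0.135, 0.991, 0.001], [0.002, 0.0, -1.0]]
force: [0.2, -0.0, -2.6]
gripper_width: 0.0408
grip_force: 61.6
S [260 239  21   7 103] ctr [270.4 242. ] [0.703  0.0519 0.1914] N [-0.637 -0.143  0.757] yaw 12.7 elev 49.2
D [328 170  22  22 272] ctr [338.6 181.4] [0.6997 0.0495 0.19  ] N [-0.627 -0.144  0.766] yaw 12.9 elev 50.0
tri [0.7015 0.0512 0.1884] [0.7007 0.0517 0.1887]
S blank 1904 [0.732 0.06  0.192] [ 0.226 -0.974  0.001] yaw 13.06
D blank 280 [ 0.718 -0.064  0.171] [ 0.376 -0.924  0.07 ] yaw 22.13
```

View pics/s2.png

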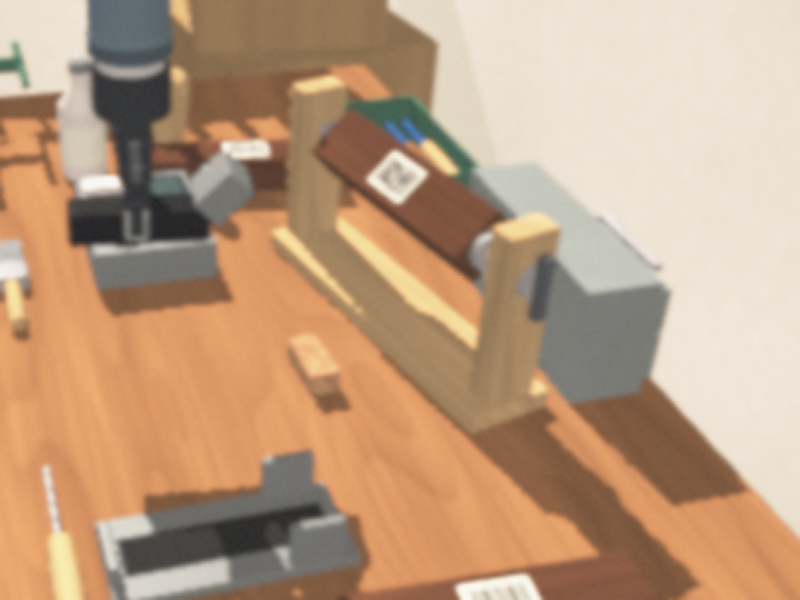

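The label triangulates to (0.701, 0.051, 0.189), with yaw 13° and elevation about 50°. The side view shows the scanner hanging level in the fingers. Window target is (0.632, 0.035, 0.260), so the TCP target is (0.5355, 0.013, 0.248).

```bash
python3 -m handwheel '[[[255,0,0,15,0.03],[255,5,0,35,0.1],[255,15,0,45,0.18],[255,30,0,46,0.26],[255,50,-1,46,0.33],[255,75,-2,46,0.362],[255,98,-2,46,0.362],[255,114,-2,46,0.362],[255,123,-2,46,0.362],[255,127,-2,46,0.362],[255,128,-2,46,0.362],[255,128,-2,46,0.362],[255,128,-2,46,0.362],[255,128,-2,46,0.362]]]'
python3 - <<'E'
from h import *
import pickle
o=bot.get_obs();T=o["tool_pos"];R=o["ee_rot"];X=-R[:,0]
W=T+X*.0993+np.array([0,0,.0116]);d=(X-[0,0,1])/2**.5;L=np.array([.7012,.0513,.189]);N=np.array([-.632,-.1435,.762])
print("W",W.round(4),"axis at label",(W+d*np.dot(L-W,d)-L).round(4),"dist",np.linalg.norm(L-W).round(4),"ang",np.degrees(np.arccos(-d@N)).round(1))
for n in("side","scene"):
    c=cam(n);pickle.dump(c,open(n+"3.pkl","wb"));P=pts(c)
    if n=="side":cv2.imwrite("pics/s3.png",cv2.resize(c["pixels"][120:270,240:440],(800,600),interpolation=cv2.INTER_CUBIC))
    Q=(P-T)@np.c_[X,[-X[1],X[0],0],[0,0,1]]+[-.0238,0,.0249]   # scanner frame if unslipped
    g=c["pixels"].astype(int);grey=(g.max(2)-g.min(2)<25)&(g.max(2)>90)
    m=(abs(Q[...,1])<.036)&(Q[...,0]>.025)&(Q[...,0]<.105)&(Q[...,2]>.015)&(Q[...,2]<.1)&grey;q=Q[m]
    print(n,m.sum(),"lo",np.percentile(q,2,0).round(4),"hi",np.percentile(q,98,0).round(4))
    m=(abs(Q[...,1])<.03)&(abs(Q[...,2]-.036)<.006)&(Q[...,0]>-.1)&(Q[...,0]<-.04)&(g.max(2)<80);q=Q[m]
    if len(q)>9:print(" tail top",len(q),q.mean(0).round(4),"minx",np.percentile(q[:,0],2).round(4),"slope",np.polyfit(q[:,0],q[:,2],1)[0].round(3))
E
```

```text
time_s: 8.35
tool_pos: [0.5363, 0.0129, 0.25]
ee_rot: [[-0.974, -0.225, 0.0], [-0.225, 0.974, -0.0], [-0.0, -0.0, -1.0]]
force: [-0.6, 0.2, -2.8]
gripper_width: 0.0414
grip_force: 61.5
W [0.6331 0.0353 0.2616] axis at label [0.0013 0.     0.0013] dist 0.1008 ang 4.4
side 336 lo [ 0.0316 -0.0323  0.0308] hi [0.0798 0.0184 0.0771]
 tail top 138 [-0.0696 -0.0098  0.0352] minx -0.0926 slope 0.017
scene 250 lo [ 0.0431 -0.0266  0.0508] hi [0.0905 0.0267 0.0787]
 tail top 20 [-0.0449 -0.009   0.0355] minx -0.051 slope 0.12
```

View pics/s3.png

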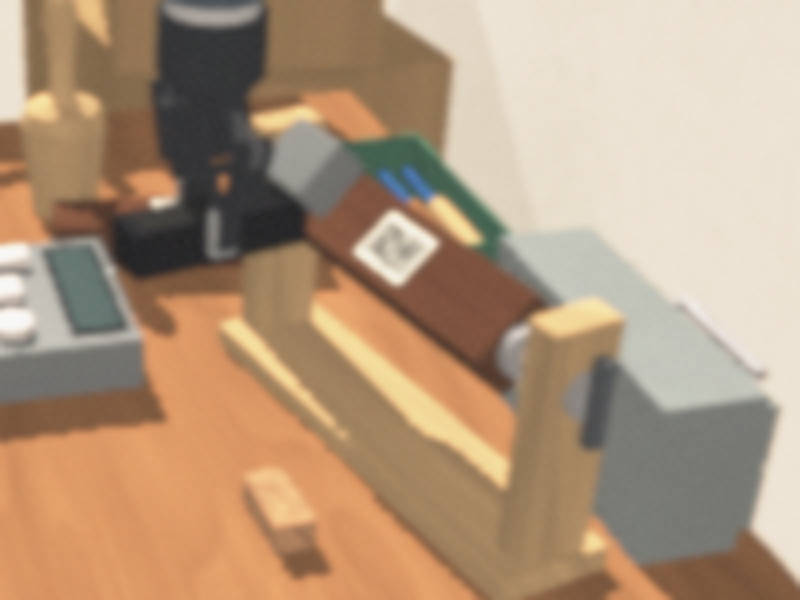

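The side view shows the scanner head at (315,165) facing the label at (397,247), well clear of the blank. The scanner has not slipped in the grip. The sight line misses the label centre by under 2 mm and 4.4°, so I'll trim by 1 mm and hold.

```bash
python3 -m handwheel '[[[255,-1,0,-1,0],[255,-1,0,-1,0],[255,-1,0,-1,0],[255,-1,0,-1,0],[255,-1,0,-1,0],[255,-1,0,-1,0],[255,-1,0,-1,0],[255,-1,0,-1,0],[255,-1,0,-1,0],[255,-1,0,-1,0],[255,-1,0,-1,0],[255,-1,0,-1,0],[255,-1,0,-1,0],[255,-1,0,-1,0],[255,-1,0,-1,0],[255,-1,0,-1,0],[255,-1,0,-1,0],[255,-1,0,-1,0],[255,-1,0,-1,0]]]'
python3 -m handwheel '[[[255,-10,0,0,0],[255,-35,0,0,0],[255,-75,0,0,-0.05],[255,-110,-10,0,-0.14],[255,-120,-40,0,-0.22],[255,-120,-80,0,-0.24],[255,-120,-120,0,-0.24],[255,-120,-160,0,-0.24],[255,-120,-200,0,-0.24],[255,-120,-235,0,-0.24],[255,-120,-255,-20,-0.24],[255,-120,-262,-45,-0.24],[255,-120,-264,-65,-0.24],[255,-120,-264,-70,-0.24],[255,-120,-264,-70,-0.24],[255,-120,-264,-70,-0.24]]]'
python3 - <<'E'
from h import *
import pickle
c=cam("wrist");pickle.dump(c,open("w4.pkl","wb"));cv2.imwrite("pics/w4.png",c["pixels"])
E
```

```text
time_s: 10.35
tool_pos: [0.5357, 0.0129, 0.2488]
ee_rot: [[-0.974, -0.225, -0.0], [-0.225, 0.974, 0.0], [0.0, 0.0, -1.0]]
force: [-0.4, -0.3, -3.7]
gripper_width: 0.0408
grip_force: 61.5
time_s: 11.95
tool_pos: [0.4161, -0.2513, 0.1799]
ee_rot: [[-1.0, 0.012, 0.001], [0.012, 1.0, -0.001], [-0.001, -0.001, -1.0]]
force: [0.2, -0.2, -3.1]
gripper_width: 0.0411
grip_force: 61.5
```

View pics/w4.png

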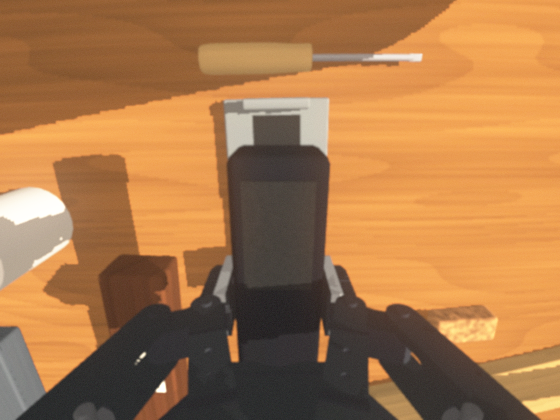

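The wrist view shows the scanner held above the rest, its handle end at (279,150). The rest's rear edge runs from (224,99) to (329,99), and the axes look nearly parallel.

```bash
python3 - <<'E'
from h import *
import pickle
c=pickle.load(open("w4.pkl","rb"));P=pts(c)
g=c["pixels"].astype(int);grey=(g.max(2)-g.min(2)<35)&(g.max(2)>110)&(P[...,2]<.05)
rows=[]
for v in range(104,142,4):
    u=np.where(grey[v,210:345])[0]+210;p=plane(c,[u.min(),u.max()+1],[v,v],.012);rows.append(np.r_[p[0,:2],p[1,:2]])
r=np.array(rows);print("edges",r[[0,-1]].round(4).tolist());m=(r[:,:2]+r[:,2:])/2
print("mid",m.mean(0).round(4),"yawL,R",[np.degrees(np.polyfit(r[:,i],r[:,i+1],1)[0]).round(2) for i in(0,2)])
# column scan for rear edge
vs=[(u,np.where(grey[80:130,u])[0].min()+80) for u in(230,322)]
print("rear plinth",plane(c,[a for a,_ in vs],[b for _,b in vs],.012).round(4).tolist())
for n in("side","scene"):
    C=pickle.load(open(n+("2.pkl" if n=="side" else "3.pkl"),"rb"));Q=pts(C);gg=C["pixels"].astype(int)
    for lo,hi in((-.32,-.27),(-.235,-.18)):
        k=(Q[...,0]>.46)&(Q[...,0]<.55)&(Q[...,1]>lo)&(Q[...,1]<hi)&(Q[...,2]>.053)&(Q[...,2]<.062)&(gg.max(2)-gg.min(2)<35)
        q=Q[k];print(n,len(q),np.percentile(q,3,0).round(4),np.percentile(q,97,0).round(4))
E
```

```text
edges [[0.3296, -0.3007, 0.3309, -0.2026], [0.3632, -0.3001, 0.3644, -0.2032]]
mid [ 0.3468 -0.2515] yawL,R [np.float64(0.67), np.float64(-0.05)]
rear plinth [[0.3261, -0.2948, 0.012], [0.3264, -0.2084, 0.012]]
side 68 [ 0.4806 -0.3032  0.0535] [ 0.5256 -0.2919  0.0576]
side 36 [ 0.4803 -0.215   0.0536] [ 0.522  -0.2073  0.0568]
scene 23 [ 0.4844 -0.2979  0.0533] [ 0.531  -0.2879  0.0604]
scene 23 [ 0.4815 -0.2098  0.0534] [ 0.5276 -0.2     0.0591]
```

```bash
python3 -m handwheel '[[[255,-1,0,-20,0.017],[255,-1.5,0,-55,0.017],[255,-1.5,0,-90,0.017],[255,-1.5,0,-115,0.017],[255,-1.5,0,-128,0.017],[255,-1.5,0,-134,0.017],[255,-1.5,0,-137,0.017],[255,-1.5,0,-139,0.017],[255,-1.5,0,-140,0.017],[255,-1.5,0,-141,0.017],[255,-1.5,0,-141,0.017],[255,-1.5,0,-141,0.017]]]'
```

```text
time_s: 13.2
tool_pos: [0.4143, -0.2513, 0.0381]
ee_rot: [[-1.0, -0.004, 0.0], [-0.004, 1.0, -0.0], [-0.0, -0.0, -1.0]]
force: [0.7, -0.5, -2.5]
gripper_width: 0.0415
grip_force: 61.6
```

```bash
python3 -m handwheel '[[[255,0,0,-0.5,0],[255,0,0,-1,0],[255,0,0,-1.5,0],[255,0,0,-1.5,0],[255,0,0,-1.5,0]]]'
```

```text
time_s: 13.7
tool_pos: [0.4142, -0.2513, 0.037]
ee_rot: [[-1.0, -0.004, -0.0], [-0.004, 1.0, -0.0], [0.0, -0.0, -1.0]]
force: [-2.8, 2.0, 6.4]
gripper_width: 0.0409
grip_force: 62.8
```

It has touched down at the expected height. Now I'll let go, rise straight up, and check.

```bash
python3 -m handwheel '[[[100,0,0,0,0],[60,0,0,0,0],[20,0,0,0,0],[0,0,0,0,0],[0,0,0,0,0],[0,0,0,0,0],[0,0,0,5,0],[0,0,0,25,0],[0,0,0,60,0],[0,0,0,100,0],[0,0,0,140,0],[0,0,0,165,0],[0,0,0,170,0],[0,0,0,170,0]]]'
python3 - <<'E'
from h import *
import pickle
c=cam("wrist");pickle.dump(c,open("w5.pkl","wb"));cv2.imwrite("pics/w5.png",c["pixels"])
P=pts(c);g=c["pixels"].astype(int);x,y,z=P[...,0],P[...,1],P[...,2]
for n,m in(("head",(abs(x-.50)<.06)&(abs(y+.25)<.035)&(z>.085)&(z<.1)),("handle",(x>.33)&(x<.46)&(abs(y+.25)<.035)&(z>.042)&(z<.055)&(g.max(2)<80))):
    q=P[m];print(n,len(q),np.percentile(q,2,0).round(4),np.percentile(q,98,0).round(4),"slope",np.polyfit(q[:,0],q[:,2],1)[0].round(3))
E
```

```text
time_s: 15.1
tool_pos: [0.4145, -0.2515, 0.2072]
ee_rot: [[-1.0, -0.004, 0.002], [-0.004, 1.0, -0.002], [-0.002, -0.002, -1.0]]
force: [-0.4, -0.1, -0.9]
gripper_width: 0.0855
grip_force: 0.0
head 709 [ 0.4971 -0.278   0.0852] [ 0.5118 -0.2242  0.0911] slope 0.181
handle 4438 [ 0.3503 -0.2712  0.0452] [ 0.4574 -0.2322  0.0504] slope -0.009
```

View pics/w5.png

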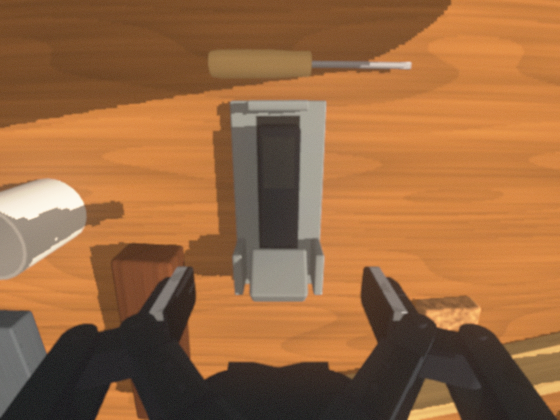

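The wrist view shows the scanner seated in the rest: its head at (280,275) is centred between the cheeks, and its handle end at (278,120) is short of the stop. Now to the bar key at (0.428, 0.352).

```bash
python3 -m handwheel '[[[255,0,15,0,0],[255,0,50,0,0],[255,0,92,0,0],[255,0,137,0,0],[255,0,182,0,0],[255,0,227,0,0],[255,3,272,0,0],[255,6,317,0,0],[255,9,362,0,0],[255,12,407,0,0],[255,13,452,0,0],[255,13,497,-10,0],[255,13,540,-25,0],[255,13,575,-45,0],[255,13,595,-65,0],[255,13,602,-75,0],[255,13,603,-77,0],[255,13,603,-77,0],[255,13,603,-77,0]]]' 60
```

```text
time_s: 17.05
tool_pos: [0.4277, 0.3511, 0.13]
ee_rot: [[-1.0, -0.003, 0.001], [-0.003, 1.0, 0.0], [-0.001, 0.0, -1.0]]
force: [0.3, 0.3, -0.1]
gripper_width: -0.0002
grip_force: 0.0
```

```bash
python3 -m handwheel '[[[255,0,1,-15,0],[255,0,1,-30,0],[255,0,1,-40,0],[255,0,1,-46,0],[255,0,1,-50,0],[255,0,1,-52,0],[255,0,1,-54,0],[255,0,1,-56,0],[255,0,1,-57.5,0],[255,0,1,-58.5,0],[255,0,1,-58.5,0],[255,0,1,-58.5,0]]]'
```

```text
time_s: 18.25
tool_pos: [0.4273, 0.353, 0.0728]
ee_rot: [[-1.0, -0.005, 0.0], [-0.005, 1.0, -0.0], [-0.0, -0.0, -1.0]]
force: [-7.0, -4.9, 17.8]
gripper_width: -0.0
grip_force: 9.1
```

The bar key is fully down at 17.8 N, the same height as the round key. I'll retreat and do a last check of the scene.

```bash
python3 -m handwheel '[[[255,0,0,3,0],[255,0,0,12,0],[255,0,0,35,0],[255,0,0,70,0],[255,0,0,105,0],[255,0,0,130,0],[255,0,0,140,0],[255,0,0,140,0],[255,0,0,140,0],[255,0,0,140,0]]]'
python3 - <<'E'
from h import *
c=cam("side");cv2.imwrite("pics/s6.png",c["pixels"])
E
```

```text
time_s: 19.25
tool_pos: [0.4263, 0.3523, 0.2088]
ee_rot: [[-1.0, -0.004, -0.003], [-0.004, 1.0, -0.001], [0.003, -0.001, -1.0]]
force: [0.9, -0.2, 0.9]
gripper_width: 0.0004
grip_force: 0.0
```

View pics/s6.png

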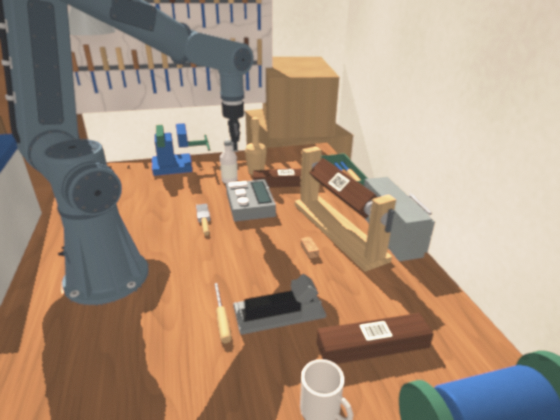

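The side view shows the scanner in the rest at (280,303). The blank, spares and other items are where they were, and the gripper is clear above the terminal.

```bash
python3 -c "
from rig import bot
print(bot.job_done())"
```

```text
the job is handed in; nothing more can be done
None
```

I pressed the round key, held the scanner on the clamped blank's label for about 1.8 s from 100 mm (about 4° off square), set it in its rest, pressed the bar key and handed the job in at about 19 s; no verdict came back.

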